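Regrip a crown spire in the sloping cradle and stand it on the work stand

ROBOT

A 6-joint arm with a two-finger parallel gripper is mounted at the origin on the work surface. World frame = base frame: x ahead of the robot, y to its left, z up, the work surface at z = 0. Lengths are in mm, angles in degrees, forces in N, time in s.
With the tool pointing down it reaches from about 300 to 875 mm from the base axis. Payload 6.4 kg.
Tool frame: the origin (TCP) lies where the fingers leave the gripper's body, on its centre line; the fingertips stand 64 mm ahead of it and the grasp point (between the pads) lies 45 mm ahead of it; z points along the fingers, y is the line along which they close (so a half turn about z gives the same grasp; the last joint's range is limited). The gripper opens to 88 mm and grips with 3 to 60 N. Pads are 18 mm wide; open, the fingers measure 123 mm over their backs; the gripper's body (75 mm by 187 mm) begins 45 mm behind the grasp point.
Start: joints at [56.133, 10.359, 92.074, -0, 77.567, -11.82], TCP at [215.83, 532.972, 302.714] pointing down, gripper open.
Joint ranges: [-171.53, 171.53], [-51.25, 118.39], [17.06, 147.69], [-65.23, 245.23], [0, 150.52], [-178.68, 178.68]. Speed limits (degrees/s): [147.25, 147.25, 172.46, 180, 180, 180].

INTERFACE

Orientations are given as a 3x3 rotation matrix whose columns are the frame's x, y, z axes.
In Python, from station import r gives the robot as it stands.
- The arm moves only by the tool servo_tool, never from a script. Its argument "increments" is a list of rows, each a list of 5 numbers: the closure, from 0 (fully open) to 1 (shut), then the shift along the tool's x, y, z scaled (see below), then the turn about the tool's z scaled (see below). A call has 1 to 10 rows; each row is the pose to reach, as a shift and turn from the pose commanded when the call began, along the tool's axes at that moment, turning the shorter way round; what a row does not reach only later rows make up. The controller multiplies each number of a shift by 60 cm and each number of a turn by pi rad. A row lasts 1/12 s, in which the tool goes at most 41.7 mm and 7.16 degrees, less where a joint would pass 70% of its speed; a pose out of reach is approached as far as the arm can. A call with a number of a shift or a turn outside -1 to 1 is refused whole. A call with a gripper value outside its range is refused whole. The fingers move at their own pace and stop on an object; "grip_force" is the grip in N (left out, the last holds). Time passes only in rows, so rows that repeat a pose let the fingers close. It gives the time, the measured TCP pose, the force, the opening and the grip force at its end, in the units of the state.
- r.read_state(): the state, without advancing time (a new reading comes with each control period).
- r.camera(name): name is "scene" or "top" or "wrist"; returns a dict with "pixels" (400x640x3 uint8, red, green, blue), "vertical_fov" (degrees; the focal length in pixels is half the picture's height over the tangent of half this angle, whatever the lens; pixels are square), "cx", "cy" (the principal point, pixels), "distortion" ([k1, k2, p1, p2, k3] as OpenCV has them; the pictures are not rectified), "rvec" (rotation vector, rad) and "tvec" (3), from world to camera coordinates, as OpenCV has them. Camera axes: x right, y down, z forward; pixel columns grow to the right and rows downward; lengths in mm; the calibration is good to about 2 mm. A picture is of the moment at which its call begins. There is no depth.
- r.sign_off(): hands the job in; it is judged then, once.
The state is a dict: "time_s": time; "joint_pos": joint angles; "qd": joint speeds; "joint_efforts": joint torques, N m; "eef_pos": TCP position; "eef_rot": TCP orientation; "wrist_force": force on the tool from outside, world axes, zero at the start; "wrist_torque": the same for the moment, N m; "gripper_width": finger opening in mm; "grip_force": force on a finger pad.
Only numpy, scipy, OpenCV 4.12 (cv2) and the standard library are available. Lean on these libraries where they do the work, as an engineer would, in place of code of your own. Each camera call takes 0.05 s, during which the arm holds its last target. There are 200 camera calls.

TASK

The mask maker's gilded crown spire lies on the cutting mat. Lay it in the wooden sloping cradle, narrow tip uphill and square base fully home against the steel ledge, and let go of it there; then take it afresh and set it upright on its square base in the middle of the gold circle of the round black stand, lowering it until it rests there before you let go. Leave everything else on the table where it is.

Things in the scene. Friction and masses are not known exactly. Their poses are not given: they have to be found in the camera images.
- spire: Green and gold rigid spire, 110 to 195 g. Origin under its base, own +z along its axis to the tip. From the underside: green base 44 x 44 mm square (0 to 20 mm), gold shank 26 mm diameter (20 to 90), green collar 44 mm diameter (90 to 106), narrow gold tip 20 mm diameter (106 to 156, last 6 mm tapered). Centre of mass near 59 mm. Starts lying level on the mat, axis 22 mm above the mat.
- spire_tip (a point): The end of the spire's narrow tip, on its axis, 156 mm from the underside of the base.
- cradle: Fixed wooden cradle, foot board 190 x 110 x 12 mm. Origin under the board's centre; own +x uphill, z up. It holds the spire at 45 degrees, tip uphill, axis along own (0.707, 0, 0.707). One pad lies under the base, one under the collar; between them is open space for fingers around the shank. Wood friction may keep the spire from sliding down by itself: push it home (under 10 N).
- cradle_seat (a point): Where the centre of the base's underside lies when home: on the face of the steel ledge at the low end, 50 mm above the table. Going up the slope from it, pads span 0 to 26 mm and 86 to 110 mm, their faces 22 mm below the spire's axis. Side cheeks at both pads, 52 mm apart inside, 66 outside, stay below the axis line; the ledge ends 22 mm above it, square to the slope.
- cradle_tip (a point): Point in the air where the end of the spire's tip lies when the spire is home in the cradle: 156 mm up the slope from cradle_seat.
- stand: Fixed round black work stand, 60 mm high, its flat top 160 mm diameter with a thin gold circle 92 mm diameter painted around the middle. Origin at the centre of its underside.
- stand_top (a point): Centre of the flat top of the stand, 60 mm above the table.
- mat: Fixed light blue cutting mat 220 x 240 x 4 mm with a white grid, on which the spire starts. Origin at the centre of its underside.
- rosette: Loose flat ring ornament of steel-coloured petals and gold beads, 148 mm diameter, 15 mm high; leave it alone. Origin under its centre.
- ruler: Loose aluminium ruler 310 x 30 x 4 mm lying on the table close to the robot; leave it alone. Origin under its centre, long along its y.
- brush: Loose brush 190 mm long lying on the table at the far side; leave it alone.
- wax0: Loose yellow wax stick 26 mm diameter, 80 mm high, standing; leave it alone. Origin under its centre.
- wax1: A second such wax stick; leave it alone.
- wax2: A third such wax stick; leave it alone.
Things that resemble listed ones, but are neither listed nor needed, are in the scene too. Several things look just like the stand: the one meant starts nearest to the robot's base.

How it is judged:
By the outcome, as a careful person would: the job done as asked, in the order asked, and still so for the second after the job is handed in, with the robot touching nothing.
It also fails if it takes over 64 s, if anything falls off the work surface, if the arm or the gripper's body presses on something with over 40 N, if the wrist force passes 120 N, or if a joint passes its speed limit or range.

## Working session

There is one attempt and no reset: what is moved stays moved. The work goes in short steps, Python scripts to look and compute and a tool call to move; the robot and the scene stay as the last step left them, time stands still between calls to the robot, and variables do not carry over. Pictures are saved under pics/ and viewed, at most 10 in all, crops included, and the job is handed in when it is done.

Besides the shell and the picture viewer there is one more tool, called after "Emit:" by a JSON object that holds its "api" and its "payload". servo_tool: Moves the arm, as the interface text tells. Shifts and turns lie within -1 to 1; 1 stands for 60 cm of shift or pi rad of turn. Its arguments: {"type":"object","properties":{"increments":{"type":"array","items":{"type":"array","items":{"type":"number","minimum":-1,"maximum":1}}},"grip_force":{"type":"number"}},"required":["increments"]}

```bash
mkdir -p pics; cat > h.py <<'E'
import numpy as np, cv2
from station import r
def cam(n):
    c=r.camera(n); p=np.asarray(c["pixels"]); f=p.shape[0]/2/np.tan(np.radians(c["vertical_fov"])/2)
    c["K"]=np.array([[f,0,c["cx"]],[0,f,c["cy"]],[0,0,1]]); c["D"]=np.array(c["distortion"],float)
    c["R"]=cv2.Rodrigues(np.array(c["rvec"],float))[0]; c["t"]=np.array(c["tvec"],float).ravel(); c["pixels"]=p; return c
def save(c,f,crop=None,k=1):
    p=c["pixels"]
    if crop: x0,y0,x1,y1=crop; p=p[y0:y1,x0:x1]
    cv2.imwrite("pics/"+f,cv2.resize(cv2.cvtColor(p,cv2.COLOR_RGB2BGR),None,fx=k,fy=k,interpolation=cv2.INTER_CUBIC))
def back(c,uv,z):
    "pixels -> world points at height z"
    n=cv2.undistortPoints(np.array(uv,float).reshape(-1,1,2),c["K"],c["D"]).reshape(-1,2)
    d=np.c_[n,np.ones(len(n))]@c["R"]; o=-c["R"].T@c["t"]
    return o+d*((z-o[2])/d[:,2])[:,None]
def proj(c,P):
    return cv2.projectPoints(np.array(P,float).reshape(-1,1,3),c["R"],c["t"],c["K"],c["D"])[0].reshape(-1,2)
E
python3 - <<'E'
from h import *
for n in("top","scene"):
    c=cam(n); save(c,n+"0.png",k=1.25); print(n,-c["R"].T@c["t"],c["vertical_fov"],c["D"])
print(r.read_state()["eef_rot"])
E
```

```text
top [ 299.47331851 -102.20223974 1387.45913701] 51.91477480407037 [0.03358337 0.         0.         0.         0.        ]
scene [1557.98432419 -563.02354164  978.24079184] 45.09547012020406 [-0.12907796  0.          0.          0.          0.        ]
[[-9.26885052e-01  3.75344281e-01 -8.78394705e-04]
 [ 3.75345176e-01  9.26884154e-01 -1.32799139e-03]
 [ 3.15716159e-04 -1.56059659e-03 -9.99998732e-01]]
```

View pics/top0.png

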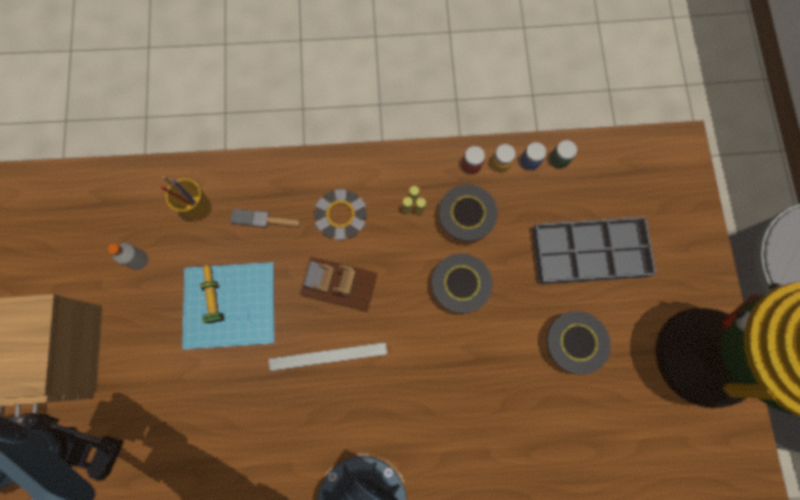

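View pics/scene0.png

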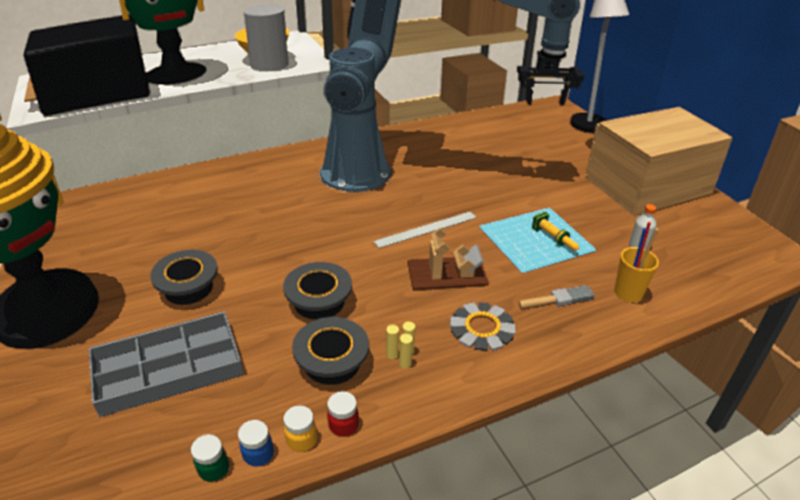

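```bash
python3 - <<'E'
from h import *
c=cam("top"); p=c["pixels"]
a=p[200:265,145:180]; b=p[200:252,236:306]
b=cv2.resize(b,None,fx=8,fy=8,interpolation=cv2.INTER_CUBIC);a=cv2.resize(a,None,fx=6,fy=6,interpolation=cv2.INTER_CUBIC)
o=np.zeros((416,800,3),np.uint8); o[:390,:210]=a; o[:416,220:780]=b
cv2.imwrite("pics/crop1.png",o[:,:,::-1])
hsv=cv2.cvtColor(p,cv2.COLOR_RGB2HSV)
m=cv2.inRange(hsv,(15,100,90),(35,255,255))
for (x0,y0,x1,y1) in [(340,140,405,200),(335,195,400,258),(430,240,495,305)]:
    q=np.argwhere(m[y0:y1,x0:x1])[:,::-1]+[x0,y0]
    w=back(c,q,60)[:,:2]
    A=np.c_[2*w,np.ones(len(w))]; s=np.linalg.lstsq(A,(w**2).sum(1),rcond=None)[0]
    print("stand",s[:2],"r",np.sqrt(s[2]+s[:2]@s[:2]),len(q),"dist",np.hypot(*s[:2]))
# mat corners
mm=cv2.inRange(hsv,(90,60,120),(105,255,255)); k,_=cv2.findContours(mm,0,1); k=max(k,key=cv2.contourArea)
bx=cv2.minAreaRect(k); print("mat",back(c,[bx[0]],4),back(c,cv2.boxPoints(bx),4).round())
E
```

```text
stand [ 718.17531374 -307.19233601] r 83.09538369824311 317 dist 781.1164526284894
stand [ 528.73936514 -280.61692082] r 80.5025530967972 318 dist 598.5909893279571
stand [ 358.26787127 -571.8976027 ] r 77.43313069345051 303 dist 674.8501578521133
mat [[514.73954271 334.54115513   4.        ]] [[632. 460.   4.]
 [624. 216.   4.]
 [401. 212.   4.]
 [410. 448.   4.]]
```

View pics/crop1.png

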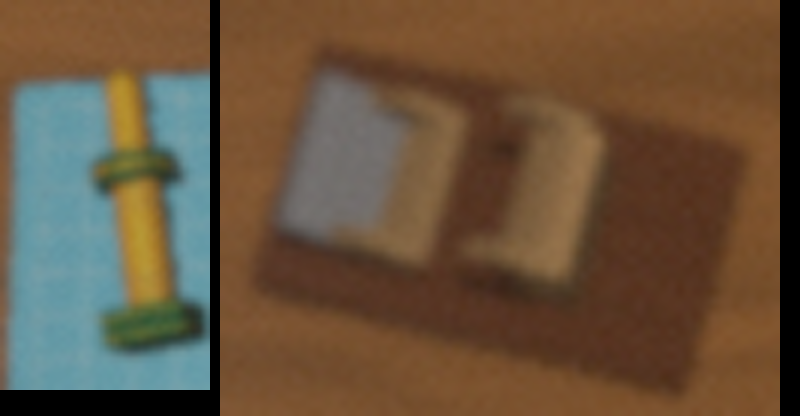

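```bash
cat >> h.py <<'E'
def lay(c,uv,ox,oy,k): return [((x-ox)/k+c[0],(y-oy)/k+c[1]) for x,y in uv]
from scipy.optimize import least_squares
def ring(c,x,y,z=60,rad=46):
    "refine gold circle centre from pixels near prediction"
    hsv=cv2.cvtColor(c["pixels"],cv2.COLOR_RGB2HSV); m=cv2.inRange(hsv,(18,110,60),(35,255,255))
    for _ in range(6):
        q=np.argwhere(m)[:,::-1]; w=back(c,q,z)[:,:2]; d=np.hypot(*(w-[x,y]).T); w=w[(d>rad-14)&(d<rad+12)]
        s=least_squares(lambda p:np.hypot(w[:,0]-p[0],w[:,1]-p[1])-p[2],[x,y,rad],loss="soft_l1",f_scale=2).x; x,y=s[:2]
    return s,len(w)
E
python3 - <<'E'
from h import *
c=cam("top"); s=cam("scene")
for n,k in(("top",c),("scene",s)): print(n,ring(k,528,-282))
tip=back(c,lay((145,200),[(121,72)],0,0,6),30)[0]; base=back(c,lay((145,200),[(155,335)],0,0,6),30)[0]
col=back(c,lay((145,200),[(136,165)],0,0,6),40)[0]
print("spire",tip,base,col,np.linalg.norm(tip-base),"yaw",np.degrees(np.arctan2(*(tip-base)[1::-1])))
b=back(c,lay((236,200),[(325,45),(748,150),(685,392),(255,290)],220,0,8),12)[:,:2]
print("board",b.round(),np.linalg.norm(np.diff(b,axis=0),axis=1)); ctr=b.mean(0)
u=(b[1]+b[2]-b[0]-b[3])[:2]; u/=np.linalg.norm(u); print("ctr",ctr,"u",u,np.degrees(np.arctan2(u[1],u[0])))
for uv,z,off in[((395,160),34.4,15.6),((445,180),52.8,34),((515,180),95.2,76.4),((592,200),112.2,93.4)]:
    w=back(c,lay((236,200),[uv],220,0,8),z)[0,:2]; v=(w-ctr); print("seat along",v@u-off,"lat",v@np.array([-u[1],u[0]]))
E
```

```text
top (array([ 527.11094631, -293.54438851,   42.80921933]), 156)
scene (array([ 527.63488274, -293.39288317,   43.96438001]), 172)
spire [623.91243302 383.14577059  30.        ] [475.16128956 362.21189831  30.        ] [568.39214107 370.53049017  40.        ] 150.21694208649953 yaw 8.010674948882105
board [[632. 105.]
 [575. -74.]
 [473. -41.]
 [528. 137.]] [187.41889309 106.49977046 186.75664086]
ctr [551.93496491  31.71032656] u [-0.30070879 -0.95371601] -107.50017945727218
seat along -62.59968028756413 lat 9.7796073989877
seat along -55.33494243355707 lat 3.7263702363594264
seat along -63.46620448922009 lat 3.8867669877020488
seat along -46.44667944994527 lat 0.6779754437293902
```

Emit:
{"api": "servo_tool", "payload": {"increments": [[0,-0.03,0,0,-0.02],[0,-0.1,0,0.02,-0.04],[0,-0.17,0,0.03,-0.06],[0,-0.24,0,0.04,-0.08],[0,-0.31,0,0.05,-0.1],[0,-0.38,0.001,0.06,-0.12],[0,-0.45,0.002,0.07,-0.14],[0,-0.52,0.003,0.08,-0.155],[0,-0.59,0.003,0.083,-0.167],[0,-0.65,0.003,0.083,-0.167]]}}

```text
time_s: 1.08
eef_pos: [578.2, 387.4, 251.7]
eef_rot: [[-0.99, -0.141, -0.002], [-0.141, 0.99, -0.001], [0.002, -0.0, -1.0]]
wrist_force: [-0.7, -0.4, -0.4]
gripper_width: 88.0
grip_force: 0.0
```

Emit:
{"api": "servo_tool", "payload": {"increments": [[0,0,0,0,0],[0,0,0,0,0],[0,0,0,0,0]]}}

```text
time_s: 1.33
eef_pos: [576.5, 388.6, 252.3]
eef_rot: [[-0.99, -0.139, -0.001], [-0.139, 0.99, -0.0], [0.001, 0.0, -1.0]]
wrist_force: [-1.3, -1.0, -0.1]
gripper_width: 88.4
grip_force: 0.0
```

```bash
python3 - <<'E'
from h import *
s=r.read_state(); print(s["time_s"],s["eef_pos"],np.round(s["eef_rot"],4),s["wrist_force"])
c=cam("wrist"); save(c,"w1.png"); print(-c["R"].T@c["t"])
for n,P in(("tip",(624,383,26)),("base",(470,361,26)),("col",(571,375,26))): print(n,proj(c,[P]))
E
```

```text
1.3333 [576.48655781 388.56042881 252.29189378] [[-9.903e-01 -1.386e-01 -1.400e-03]
 [-1.386e-01  9.903e-01 -1.000e-04]
 [ 1.400e-03  0.000e+00 -1.000e+00]] [-1.32360894 -1.00233377 -0.13340215]
[509.66606587 379.02535884 334.62293564]
tip [[306.82016891 223.11756058]]
base [[304.8790317   70.16542717]]
col [[305.81756108 175.09483327]]
```

View pics/w1.png

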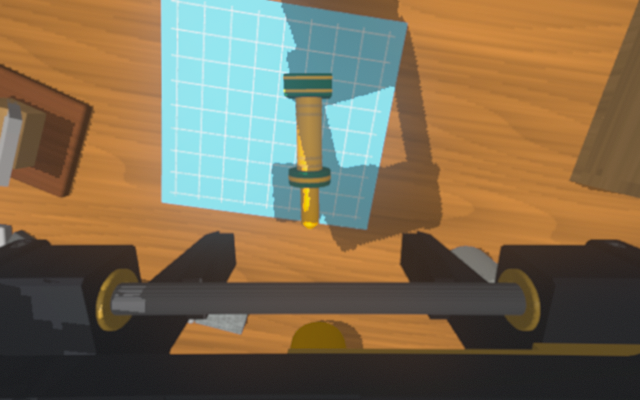

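```bash
python3 - <<'E'
from h import *
c=cam("wrist"); T=back(c,[(311,227)],27)[0]; B=back(c,[(308,73.5)],48)[0]; C=back(c,[(309.5,177)],48)[0]
d=(T-B)[:2]; L=np.linalg.norm(d); print(T,B,C,L,np.degrees(np.arctan2(d[1],d[0])),"col at",np.linalg.norm((C-B)[:2]))
u=d/L; s=r.read_state(); R=np.array(s["eef_rot"]); p=np.array(s["eef_pos"])
for h in(125,130,135):
    g=np.array([*(B[:2]+u*h),26+45]); print(h,g,(g-p)@R, (g-p)@R/600)
E
```

```text
[627.05476939 388.81639738  27.        ] [474.59282658 365.86168119  48.        ] [567.51587741 379.69966678  48.        ] 154.1802938127428 8.562159556225984 col at 93.9477685751545
125 [598.19969215 384.47196823  71.        ] [-21.79090856  -8.19255813 181.87684738] [-0.03631818 -0.01365426  0.30312808]
130 [603.14396678 385.21637971  71.        ] [-26.79073405  -8.1508982  181.87376537] [-0.04465122 -0.01358483  0.30312294]
135 [608.0882414  385.96079119  71.        ] [-31.79055954  -8.10923826 181.87068336] [-0.05298427 -0.0135154   0.30311781]
```

Emit:
{"api": "servo_tool", "payload": {"increments": [[0,-0.02,-0.01,0.03,-0.003],[0,-0.044,-0.0135,0.08,-0.003],[0,-0.044,-0.0135,0.14,-0.003],[0,-0.044,-0.0135,0.2,-0.003],[0,-0.044,-0.0135,0.25,-0.003],[0,-0.044,-0.0135,0.28,-0.003],[0,-0.044,-0.0135,0.295,-0.003],[0,-0.044,-0.0135,0.3,-0.003],[0,-0.044,-0.0135,0.3,-0.003],[0,-0.044,-0.0135,0.3,-0.003]]}}

```text
time_s: 2.27
eef_pos: [604.8, 385.3, 75.0]
eef_rot: [[-0.989, -0.15, 0.003], [-0.15, 0.989, 0.001], [-0.003, 0.001, -1.0]]
wrist_force: [-0.1, 0.3, 0.3]
gripper_width: 88.0
grip_force: 0.0
```

Emit:
{"api": "servo_tool", "payload": {"increments": [[0.3,0,0,0,0],[0.5,0,0,0,0],[0.7,0,0,0,0],[0.9,0,0,0,0],[1,0,0,0,0],[1,0,0,0,0],[1,0,0,0,0],[1,0,0,0,0]], "grip_force": 5}}

```text
time_s: 2.93
eef_pos: [604.1, 384.3, 72.9]
eef_rot: [[-0.989, -0.149, -0.0], [-0.149, 0.989, -0.0], [0.0, -0.0, -1.0]]
wrist_force: [0.3, -0.7, 0.8]
gripper_width: 36.7
grip_force: 0.0
```

Emit:
{"api": "servo_tool", "payload": {"increments": [[1,0,0,0,0],[1,0,0,0,0],[1,0,0,0,0],[1,0,0,0,0],[1,0,0,0,0],[1,0,0,0,0]], "grip_force": 5}}

```text
time_s: 3.43
eef_pos: [604.1, 384.4, 72.8]
eef_rot: [[-0.989, -0.149, -0.0], [-0.149, 0.989, -0.0], [0.0, -0.0, -1.0]]
wrist_force: [0.2, -0.5, -0.6]
gripper_width: 19.7
grip_force: 5.0
```

Emit:
{"api": "servo_tool", "payload": {"increments": [[1,0.004,0,-0.017,0],[1,0.008,0,-0.034,0],[1,0.015,0,-0.05,0],[1,0.022,0,-0.065,0],[1,0.031,0,-0.08,0],[1,0.04,0,-0.094,0],[1,0.051,0,-0.107,0],[1,0.063,0,-0.12,0],[1,0.076,0,-0.132,0],[1,0.089,0,-0.1425,0]]}}

```text
time_s: 4.27
eef_pos: [550.4, 376.3, 159.3]
eef_rot: [[-0.989, -0.149, 0.0], [-0.149, 0.989, 0.0], [-0.0, 0.0, -1.0]]
wrist_force: [-0.9, -0.2, -1.1]
gripper_width: 19.2
grip_force: 5.0
```

```bash
python3 - <<'E'
from h import *
c=cam("wrist"); s=cam("scene"); a=c["pixels"][0:300,160:480]
b=cv2.resize(s["pixels"][120:240,380:500],(300,300),interpolation=cv2.INTER_CUBIC)
cv2.imwrite("pics/l1.png",np.hstack([a,b])[:,:,::-1])
q=r.read_state(); print(q["eef_pos"],q["wrist_force"],q["wrist_torque"],q["gripper_width"])
E
```

```text
[550.29151416 376.65955969 159.66320629] [-0.38390585 -0.02248717  0.49149441] [-0.01896799 -0.07451312  0.00303992] 19.39225278343876
```

View pics/l1.png

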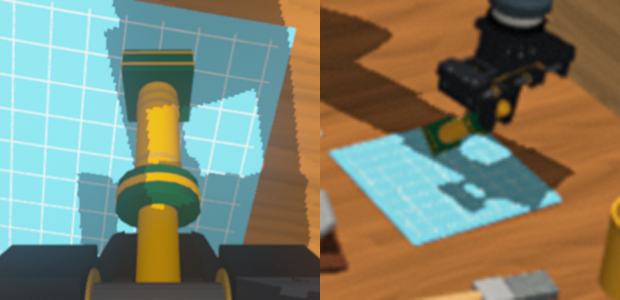

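Emit:
{"api": "servo_tool", "payload": {"increments": [[1,0,0,0,0],[1,0,0,0,0],[1,0,0,0,0],[1,0,0,-0.01,0],[1,0,0,-0.03,0],[1,0,0,-0.06,0],[1,0,0,-0.09,0],[1,0,0,-0.11,0],[1,0,0,-0.12,0],[1,0,0,-0.12,0]], "grip_force": 35}}

```text
time_s: 5.2
eef_pos: [552.0, 376.8, 232.6]
eef_rot: [[-0.989, -0.149, 0.003], [-0.149, 0.989, 0.001], [-0.003, 0.001, -1.0]]
wrist_force: [0.4, -0.1, -1.7]
gripper_width: 18.4
grip_force: 35.0
```

```bash
cat >> h.py <<'E'
def inhand(c,S,th,h,off,sgn=-1):
    "project base/collar key points for tilt th(deg, from level, tip up), grip at h mm, axis off mm past grasp point"
    R=np.array(S["eef_rot"]); p=np.array(S["eef_pos"]); t=np.radians(th)
    ax=np.array([sgn*np.cos(t),0,-np.sin(t)]); nr=np.array([-sgn*np.sin(t)*-1*-1,0,-np.cos(t)]) # up normal
    nr=np.cross([0,1,0],ax); nr*= -np.sign(nr[2]); g=np.array([0,0,45+off]); y=np.array([0,1.,0])
    P=lambda s,d,l:p+R@(g+(s-h)*ax+d*nr+l*y)
    return P
E
python3 - <<'E'
from h import *
c=cam("wrist"); save(c,"l2.png",(160,0,480,300),2); q=r.read_state(); print(q["eef_pos"],q["wrist_force"],q["grip_force"])
for th in(30,40,45,50):
  P=inhand(c,q,th,130,0); k=proj(c,[P(0,22,22),P(0,22,-22),P(0,-22,0),P(20,22,0),P(90,22,0),P(106,22,0)]); print(th,((k-[160,0])*2).round().tolist())
E
```

```text
[551.50330939 376.49630001 231.09304676] [ 0.11713023 -0.07504875 -1.42712314] 35.00181969255209
30 [[402.0, -2.0], [229.0, -2.0], [315.0, 119.0], [315.0, 64.0], [315.0, 331.0], [315.0, 403.0]]
40 [[391.0, 63.0], [240.0, 63.0], [315.0, 176.0], [315.0, 113.0], [315.0, 330.0], [315.0, 392.0]]
45 [[386.0, 94.0], [245.0, 94.0], [315.0, 204.0], [315.0, 137.0], [315.0, 331.0], [315.0, 389.0]]
50 [[382.0, 124.0], [249.0, 124.0], [315.0, 230.0], [315.0, 161.0], [315.0, 333.0], [315.0, 387.0]]
```

View pics/l2.png

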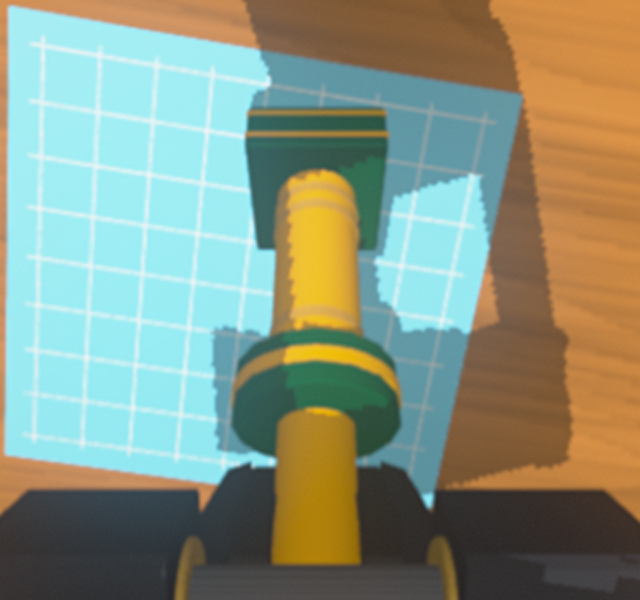

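Emit:
{"api": "servo_tool", "payload": {"increments": [[1,0,0,-0.03,0.015],[1,0.01,-0.03,-0.06,0.05],[1,0.02,-0.09,-0.085,0.085],[1,0.03,-0.16,-0.098,0.12],[1,0.045,-0.24,-0.098,0.155],[1,0.06,-0.32,-0.098,0.19],[1,0.075,-0.41,-0.098,0.225],[1,0.09,-0.49,-0.098,0.26],[1,0.1,-0.56,-0.098,0.295],[1,0.11,-0.61,-0.098,0.32]]}}

```text
time_s: 6.08
eef_pos: [540.1, 28.6, 288.0]
eef_rot: [[-0.651, 0.759, -0.002], [0.759, 0.651, 0.0], [0.002, -0.001, -1.0]]
wrist_force: [0.9, -0.2, -1.6]
gripper_width: 18.4
grip_force: 35.0
```

Emit:
{"api": "servo_tool", "payload": {"increments": [[1,0,0,0,0.03],[1,0,0,0,0.065],[1,0,0,0,0.1],[1,0,0,0,0.135],[1,0,0,0,0.17],[1,0,0,0,0.205],[1,0,0,0,0.24],[1,0,0,0,0.275],[1,0,0,0,0.305],[1,0,0,0,0.324]]}}

```text
time_s: 6.92
eef_pos: [540.4, 30.4, 287.7]
eef_rot: [[0.303, 0.953, -0.003], [0.953, -0.303, 0.0], [-0.001, -0.003, -1.0]]
wrist_force: [0.1, 0.3, -2.0]
gripper_width: 18.0
grip_force: 35.0
```

Emit:
{"api": "servo_tool", "payload": {"increments": [[1,0,0,0,0],[1,0,0,0,0],[1,0,0,0,0]]}}

```text
time_s: 7.17
eef_pos: [540.8, 30.4, 288.5]
eef_rot: [[0.297, 0.955, -0.001], [0.955, -0.297, 0.0], [-0.0, -0.001, -1.0]]
wrist_force: [-0.3, -0.1, -1.3]
gripper_width: 18.2
grip_force: 35.0
```

```bash
python3 - <<'E'
from h import *
c=cam("wrist"); save(c,"w3.png",(60,0,580,300),1.5); q=r.read_state(); print(q["eef_pos"],np.round(q["eef_rot"],3),q["joint_pos"])
ctr=np.array([551.9,31.7]);u=np.array([-.3007,-.9537]);v=np.array([-u[1],u[0]])
def W(a,l,z): return [*(ctr+u*a+v*l),z]
k=proj(c,[W(-95,55,12),W(-95,-55,12),W(95,55,12),W(-57-15.6,0,65.6),W(-57+15.6,0,34.4),W(-57+34,0,52.8)]); print(((k-[60,0])*1.5).round().tolist())
for l,P in(("47",inhand(c,q,47,130,0)),): print(((proj(c,[P(0,22,22),P(0,22,-22),P(90,22,0)])-[60,0])*1.5).round().tolist())
E
```

```text
[540.93169719  30.37502031 288.70331268] [[ 0.297  0.955 -0.001]
 [ 0.955 -0.297  0.   ]
 [-0.    -0.001 -1.   ]] [-9.34300191e+00  6.90177479e+00  9.76764109e+01 -2.55406865e-03
  7.54792681e+01  7.93983295e+00]
[[473.0, 130.0], [327.0, 130.0], [460.0, 364.0], [402.0, 159.0], [400.0, 205.0], [400.0, 233.0]]
[[437.0, 84.0], [333.0, 84.0], [384.0, 255.0]]
```

View pics/w3.png

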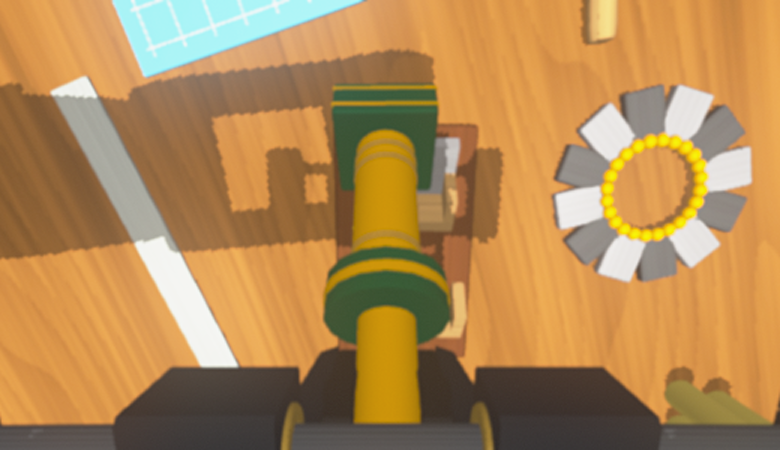

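Emit:
{"api": "servo_tool", "payload": {"increments": [[1,0,0.03,0,0],[1,0,0.07,0,0],[1,0,0.11,0,0],[1,0,0.14,0,0],[1,0,0.15,0,0],[1,0,0.15,0,0],[1,0,0.15,0,0]]}}

```text
time_s: 7.8
eef_pos: [626.4, 3.7, 288.6]
eef_rot: [[0.298, 0.955, -0.002], [0.955, -0.298, 0.0], [-0.0, -0.002, -1.0]]
wrist_force: [0.1, 1.2, -1.8]
gripper_width: 18.3
grip_force: 35.0
```

```bash
python3 - <<'E'
from h import *
c=cam("wrist"); q=r.read_state(); print(q["eef_pos"])
import pickle; pickle.dump({k:c[k] for k in("K","D","R","t")},open("w4.pkl","wb"))
save(c,"w4.png",(100,60,300,260),3)
ctr=np.array([551.9,31.7]);u=np.array([-.3007,-.9537]);v=np.array([-u[1],u[0]])
def W(a,l,z): return [*(ctr+u*a+v*l),z]
k=proj(c,[W(-95,55,12),W(-95,-55,12),W(95,55,12),W(95,-55,12),W(-57-15.6,0,65.6),W(-57+15.6,0,34.4),W(-57+34,0,52.8),W(-57+93.4,0,112.2)]); print(((k-[100,60])*3).round().tolist())
E
```

```text
[626.1719913    3.87998314 288.76063609]
[[587.0, 81.0], [294.0, 79.0], [594.0, 547.0], [340.0, 546.0], [407.0, 138.0], [436.0, 229.0], [427.0, 286.0], [392.0, 504.0]]
```

View pics/w4.png

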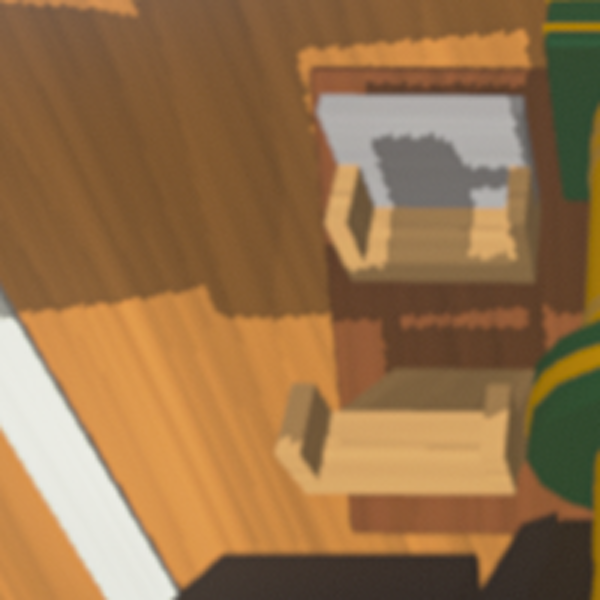

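```bash
cat > fit.py <<'E'
from h import *; import pickle
c=pickle.load(open("w4.pkl","rb"))
def W(p,a,l,z,seat):
    u=np.array([np.cos(p[2]),np.sin(p[2])]);v=np.array([-u[1],u[0]]); return [*(p[:2]+u*(a+(p[3] if seat else 0))+v*l),z]
F=[((312,68),-95,-55,12,0),((352,531),95,-55,12,0),((376,207),15.6,-26,34.4,1),((335,410),76.4,-26,95.2,1),((310,492),93.4,-26,112.2,1),((362,270),34,-26,52.8,1)]
def res(p,F=F): return ((proj(c,[W(p,*f[1:]) for f in F])-[100,60])*3-[f[0] for f in F]).ravel()
E
python3 - <<'E'
from fit import *
s=least_squares(res,[552,32,np.radians(-107.5),-58],x_scale=[1,1,.01,1]); p=s.x
print(p[:2],np.degrees(p[2]),p[3]); print(s.fun.reshape(-1,2).round(1).tolist())
print("seat",W(p,0,0,50,1))
E
```

```text
[557.1219552  34.2247016] -108.39558477909173 -59.00294275411334
[[-4.2, -2.9], [-6.6, 4.9], [1.0, 4.3], [-2.6, 5.7], [7.4, -7.8], [2.8, -2.6]]
seat [np.float64(575.7418628758073), np.float64(90.21261361187325), 50]
```

Emit:
{"api": "servo_tool", "payload": {"increments": [[1,-0.01,-0.03,0,0.003],[1,-0.02,-0.07,0,0.003],[1,-0.035,-0.11,0,0.003],[1,-0.043,-0.125,0,0.003],[1,-0.043,-0.125,0.01,0.003],[1,-0.043,-0.125,0.04,0.003],[1,-0.043,-0.125,0.08,0.003],[1,-0.043,-0.125,0.12,0.003],[1,-0.043,-0.125,0.135,0.003],[1,-0.043,-0.125,0.135,0.003]]}}

```text
time_s: 8.68
eef_pos: [546.2, 1.8, 205.5]
eef_rot: [[0.307, 0.952, -0.005], [0.952, -0.307, 0.001], [-0.0, -0.005, -1.0]]
wrist_force: [-0.5, 0.1, -2.4]
gripper_width: 18.1
grip_force: 35.0
```

Emit:
{"api": "servo_tool", "payload": {"increments": [[1,0,0,0,0],[1,0,0,0,0],[1,0,0,0,0]]}}

```text
time_s: 8.93
eef_pos: [548.8, 1.1, 209.9]
eef_rot: [[0.307, 0.952, 0.003], [0.952, -0.307, -0.001], [0.0, 0.003, -1.0]]
wrist_force: [-0.5, 0.2, -1.0]
gripper_width: 18.6
grip_force: 35.0
```

```bash
python3 - <<'E'
from h import *
c=cam("wrist"); save(c,"w5.png",(180,40,440,235),3); q=r.read_state(); print(q["eef_pos"],q["wrist_force"],q["wrist_torque"])
E
```

```text
[548.71551034   1.13531013 209.77928919] [-0.86521617  0.10362961 -1.64374921] [-0.17564478  0.11745372 -0.02379897]
```

View pics/w5.png

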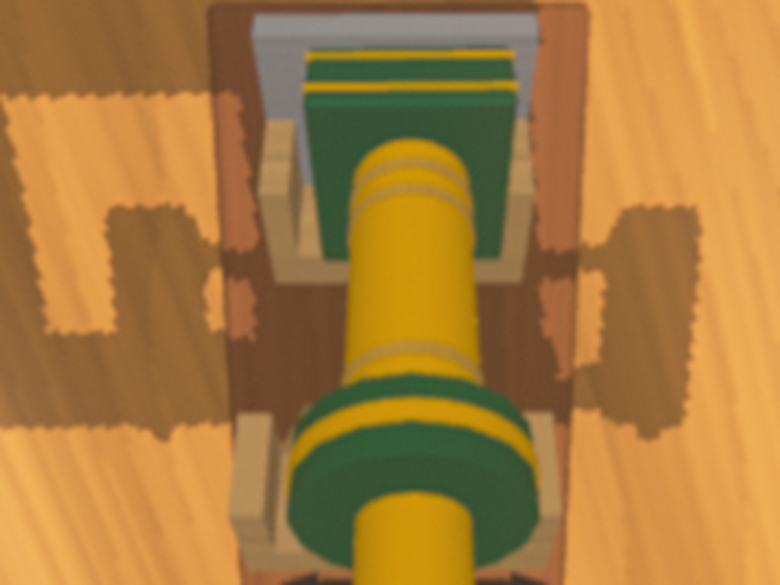

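Emit:
{"api": "servo_tool", "payload": {"increments": [[1,0,-0.0055,0,0],[1,0,-0.0055,0,0],[1,0,-0.0055,0.005,0],[1,0,-0.0055,0.01,0],[1,0,-0.0055,0.015,0],[1,0,-0.0055,0.017,0],[1,0,-0.0055,0.017,0],[1,0,-0.0055,0.017,0]]}}

```text
time_s: 9.65
eef_pos: [544.6, 2.3, 197.8]
eef_rot: [[0.307, 0.952, -0.001], [0.952, -0.307, 0.0], [-0.0, -0.001, -1.0]]
wrist_force: [0.6, -0.1, -2.3]
gripper_width: 18.4
grip_force: 35.0
```

Emit:
{"api": "servo_tool", "payload": {"increments": [[1,0,0,0.002,0],[1,0,0,0.004,0],[1,0,0,0.006,0],[1,0,0,0.006,0]], "grip_force": 12}}

```text
time_s: 9.98
eef_pos: [544.6, 2.3, 194.2]
eef_rot: [[0.308, 0.952, -0.0], [0.952, -0.308, 0.0], [0.0, -0.0, -1.0]]
wrist_force: [0.2, 0.8, -1.3]
gripper_width: 19.4
grip_force: 12.0
```

Emit:
{"api": "servo_tool", "payload": {"increments": [[1,0,0,0.002,0],[1,0,0,0.004,0],[1,0,0,0.005,0],[1,0,0,0.005,0]], "grip_force": 8}}

```text
time_s: 10.32
eef_pos: [544.6, 2.3, 191.2]
eef_rot: [[0.308, 0.952, -0.0], [0.952, -0.308, 0.0], [0.0, -0.0, -1.0]]
wrist_force: [-1.2, 0.9, -1.6]
gripper_width: 19.2
grip_force: 8.0
```

Emit:
{"api": "servo_tool", "payload": {"increments": [[1,0.002,0,0.002,0],[1,0.003,0,0.003,0],[1,0.003,0,0.003,0],[1,0.003,0,0.003,0]]}}

```text
time_s: 10.65
eef_pos: [545.2, 3.7, 189.8]
eef_rot: [[0.307, 0.952, -0.0], [0.952, -0.307, -0.001], [-0.001, 0.0, -1.0]]
wrist_force: [-1.0, -2.3, 1.8]
gripper_width: 19.4
grip_force: 8.0
```

```bash
python3 - <<'E'
from h import *
F=[]
for i in range(5):
    c=cam("wrist"); q=r.read_state(); F.append(q["wrist_force"])
print(q["eef_pos"],np.mean(F,0),np.std(F,0),q["gripper_width"])
save(c,"w6.png",(180,40,440,235),3)
# green mask rows of base in crop
h=cv2.cvtColor(c["pixels"],cv2.COLOR_RGB2HSV); m=cv2.inRange(h,(60,80,20),(90,255,255)); ys,xs=np.where(m[40:180,180:440]); 
n=np.bincount(ys,minlength=140); rows=np.where(n>25)[0]; print(rows.min(),rows.max(),n[rows].tolist()[:30])
for y in rows[:20:4]: print(y,xs[ys==y].min(),xs[ys==y].max())
for th,hh in((45,130),(47,130),(45,125),(47,125)): print(th,hh,(proj(c,[inhand(c,q,th,hh,0)(*a) for a in((0,22,22),(0,22,-22),(20,22,0),(90,22,0))])-[180,40]).round(1).tolist())
E
```

```text
[545.22500156   3.74368366 189.79372822] [-1.6553014  -2.89465663  0.89512799] [0.496494   0.67024627 0.74755406] 19.275072769026778
14 131 [37, 65, 60, 59, 68, 61, 70, 70, 71, 69, 43, 30, 38, 42, 48, 35]
14 124 168
18 102 169
28 101 171
128 119 156
45 130 [[171.7, 10.0], [100.7, 10.0], [136.1, 31.5], [135.7, 129.5]]
47 130 [[170.9, 16.0], [101.6, 16.0], [136.1, 36.3], [135.8, 130.0]]
45 125 [[172.1, 15.2], [100.2, 15.1], [136.1, 37.2], [135.7, 138.4]]
47 125 [[171.3, 20.9], [101.1, 20.8], [136.1, 41.7], [135.7, 138.5]]
```

Emit:
{"api": "servo_tool", "payload": {"increments": [[1,0.001,0,0.001,0],[1,0.002,0,0.002,0],[1,0.003,0,0.003,0],[1,0.003,0,0.003,0],[1,0.003,0,0.003,0]]}}

```text
time_s: 11.32
eef_pos: [545.9, 4.5, 188.6]
eef_rot: [[0.307, 0.952, 0.0], [0.952, -0.307, -0.002], [-0.002, 0.001, -1.0]]
wrist_force: [-4.9, -7.9, 5.7]
gripper_width: 19.5
grip_force: 8.0
```

Emit:
{"api": "servo_tool", "payload": {"increments": [[1,-0.003,0,-0.002,0],[0.9,-0.003,0,-0.002,0],[0.6,-0.003,0,-0.002,0],[0.4,-0.003,0,-0.002,0],[0.2,-0.003,0,-0.002,0],[0,-0.003,0,-0.002,0],[0,-0.003,0,-0.002,0],[0,-0.003,0,-0.002,0],[0,-0.003,0,-0.002,0],[0,-0.003,0,-0.002,0]]}}

```text
time_s: 12.15
eef_pos: [545.2, 4.0, 189.0]
eef_rot: [[0.307, 0.952, 0.0], [0.952, -0.307, 0.0], [0.0, 0.0, -1.0]]
wrist_force: [0.2, -0.6, -0.8]
gripper_width: 70.9
grip_force: 0.0
```

```bash
python3 - <<'E'
from h import *
c=cam("wrist"); q=r.read_state(); print(q["eef_pos"],q["wrist_force"],q["gripper_width"],q["time_s"])
save(c,"w7.png",(180,40,440,235),3)
h=cv2.cvtColor(c["pixels"],cv2.COLOR_RGB2HSV); m=cv2.inRange(h,(60,80,20),(90,255,255)); ys,xs=np.where(m[40:180,180:440]); 
n=np.bincount(ys,minlength=140)
print(n[8:40].tolist(),n[110:139].tolist())
S=np.array([575.7,90.2,50]); # where spire would be
E
```

```text
[545.19380228   4.00465055 189.03479222] [-0.96069635 -0.04529847 -0.67749283] 74.47675000939164 12.2
[0, 0, 0, 0, 0, 0, 0, 64, 47, 30, 47, 67, 21, 0, 0, 0, 0, 0, 26, 69, 70, 70, 66, 0, 0, 0, 0, 0, 0, 0, 0, 6] [0, 0, 0, 0, 0, 0, 0, 0, 0, 0, 0, 0, 0, 0, 0, 0, 0, 0, 3, 22, 35, 39, 45, 49, 36, 24, 16, 12, 7]
```

View pics/w7.png

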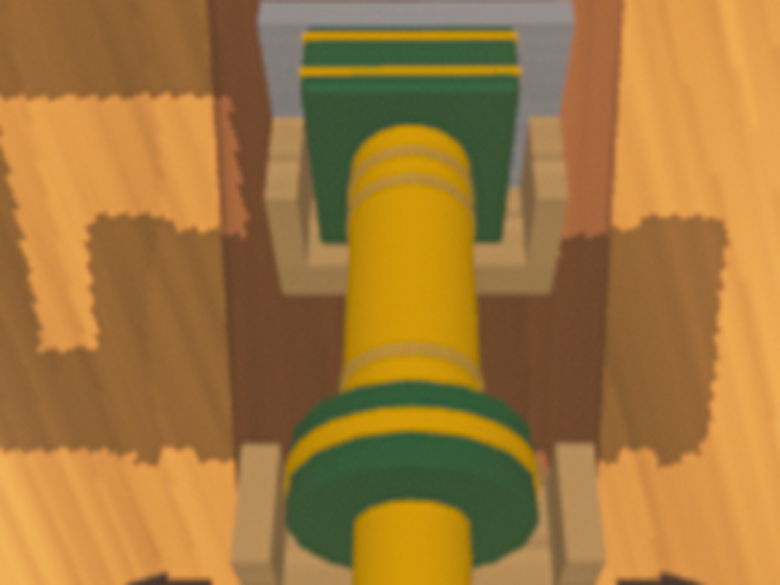

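Emit:
{"api": "servo_tool", "payload": {"increments": [[0.5,-0.003,0,-0.001,0],[0.7,-0.003,0,-0.001,0],[1,-0.003,0,-0.001,0],[1,-0.003,0,-0.001,0],[1,-0.003,0,-0.001,0],[1,-0.003,0,-0.001,0],[1,-0.003,0,-0.001,0],[1,-0.003,0,-0.001,0],[1,-0.003,0,-0.001,0],[1,-0.003,0,-0.001,0]], "grip_force": 8}}

```text
time_s: 13.03
eef_pos: [544.6, 2.3, 189.6]
eef_rot: [[0.307, 0.952, -0.0], [0.952, -0.307, -0.0], [-0.0, -0.0, -1.0]]
wrist_force: [-0.9, -0.1, 1.1]
gripper_width: 19.6
grip_force: 8.0
```

Emit:
{"api": "servo_tool", "payload": {"increments": [[1,0,0,0,0],[1,0,0,0,0],[1,0,0,0,0],[1,0,0,0,0],[1,0.001,0,0.001,0],[1,0.002,0,0.002,0],[1,0.003,0,0.003,0],[1,0.003,0,0.003,0]]}}

```text
time_s: 13.7
eef_pos: [545.4, 2.9, 188.9]
eef_rot: [[0.307, 0.952, 0.0], [0.952, -0.307, -0.002], [-0.002, 0.001, -1.0]]
wrist_force: [-4.9, -4.6, 8.2]
gripper_width: 19.2
grip_force: 8.0
```

Emit:
{"api": "servo_tool", "payload": {"increments": [[1,-0.003,0,-0.003,0],[0.7,-0.003,0,-0.003,0],[0.4,-0.003,0,-0.003,0],[0.2,-0.003,0,-0.003,0],[0,-0.003,0,-0.003,0],[0,-0.003,0,-0.003,0],[0,-0.003,0,-0.003,0],[0,-0.003,0,-0.003,0],[0,-0.003,0,-0.003,0],[0,-0.003,0,-0.003,0]]}}

```text
time_s: 14.53
eef_pos: [544.6, 2.3, 189.6]
eef_rot: [[0.307, 0.952, -0.0], [0.952, -0.307, 0.0], [0.0, -0.0, -1.0]]
wrist_force: [-0.1, 0.4, 0.7]
gripper_width: 77.2
grip_force: 0.0
```

```bash
python3 - <<'E'
from h import *
from fit import W
c=cam("wrist"); q=r.read_state(); print(q["eef_pos"],q["wrist_force"],q["gripper_width"],q["time_s"])
print("tilt fit")
hsv=cv2.cvtColor(c["pixels"],cv2.COLOR_RGB2HSV)
# profile along column x=300 (between shank and base side) : ledge/ base rows
for x in (300,340):
    print(x,[(y,*map(int,c["pixels"][y,x])) for y in range(40,60)])
# predicted spire at home for fitted cradle seat
P=lambda s,d,l,S,yaw:[*(np.array(S[:2])+ (s*.7071-d*.7071)*np.array([np.cos(yaw),np.sin(yaw)])+l*np.array([-np.sin(yaw),np.cos(yaw)])), S[2]+.7071*(s+d)]
S=[575.7,90.2,50]
for f in((0,22,0),(20,22,0),(90,22,0)): print(f,proj(c,[P(*f,S,np.radians(-108))]).round(1))
E
```

```text
[544.63336786   2.29660066 189.61845803] [ 0.0931058  -0.14181661  0.31672733] 81.15767961779741 14.5833
tilt fit
300 [(40, 148, 142, 139), (41, 148, 140, 137), (42, 148, 142, 137), (43, 148, 142, 138), (44, 142, 136, 132), (45, 118, 120, 114), (46, 99, 105, 83), (47, 143, 119, 52), (48, 192, 142, 1), (49, 186, 140, 11), (50, 125, 113, 48), (51, 69, 95, 57), (52, 55, 91, 57), (53, 59, 93, 57), (54, 58, 92, 56), (55, 58, 92, 57), (56, 55, 91, 56), (57, 64, 93, 58), (58, 109, 108, 51), (59, 168, 134, 25)]
340 [(40, 149, 143, 138), (41, 149, 142, 138), (42, 150, 143, 139), (43, 149, 141, 138), (44, 141, 135, 131), (45, 117, 119, 111), (46, 101, 107, 75), (47, 146, 123, 43), (48, 191, 142, 0), (49, 179, 134, 20), (50, 118, 107, 52), (51, 67, 93, 59), (52, 60, 93, 58), (53, 61, 93, 59), (54, 61, 93, 57), (55, 61, 93, 58), (56, 58, 92, 58), (57, 67, 94, 59), (58, 111, 108, 52), (59, 168, 134, 24)]
(0, 22, 0) [[320.3  48.7]]
(20, 22, 0) [[320.4  69.8]]
(90, 22, 0) [[320.9 166. ]]
```

Emit:
{"api": "servo_tool", "payload": {"increments": [[0.5,-0.002,0,0.001,0],[0.7,-0.004,0,0.001,0],[1,-0.004,0,0.001,0],[1,-0.004,0,0.001,0],[1,-0.004,0,0.001,0],[1,-0.004,0,0.001,0],[1,-0.004,0,0.001,0],[1,-0.004,0,0.001,0],[1,-0.004,0,0.001,0],[1,-0.004,0,0.001,0]], "grip_force": 15}}

```text
time_s: 15.42
eef_pos: [543.9, 0.0, 189.0]
eef_rot: [[0.307, 0.952, -0.0], [0.952, -0.307, -0.0], [-0.0, -0.0, -1.0]]
wrist_force: [-0.4, -0.8, 0.7]
gripper_width: 18.9
grip_force: 15.2
```

Emit:
{"api": "servo_tool", "payload": {"increments": [[1,0,0,0,0],[1,0,0,0,0],[1,0,0,0,0],[1,0,0,-0.01,0],[1,0,0,-0.03,0],[1,0,0,-0.06,0],[1,0,0,-0.1,0],[1,0,0,-0.14,0],[1,0,0,-0.17,0],[1,0,0,-0.18,0]], "grip_force": 35}}

```text
time_s: 16.25
eef_pos: [545.3, -0.2, 301.5]
eef_rot: [[0.307, 0.952, 0.006], [0.952, -0.307, -0.001], [0.001, 0.006, -1.0]]
wrist_force: [1.0, -0.0, -0.5]
gripper_width: 17.8
grip_force: 35.0
```

Emit:
{"api": "servo_tool", "payload": {"increments": [[1,-0.02,0.005,0,0],[1,-0.06,0.015,0,0],[1,-0.12,0.03,0,0],[1,-0.18,0.047,0,0],[1,-0.24,0.063,0,0],[1,-0.3,0.08,0,0],[1,-0.37,0.097,0,0],[1,-0.44,0.115,0,0],[1,-0.49,0.128,0,0],[1,-0.517,0.135,0,0]]}}

```text
time_s: 17.08
eef_pos: [523.6, -324.8, 295.2]
eef_rot: [[0.311, 0.95, -0.002], [0.95, -0.311, -0.0], [-0.001, -0.002, -1.0]]
wrist_force: [-1.1, 0.9, -1.5]
gripper_width: 18.1
grip_force: 35.0
```

Emit:
{"api": "servo_tool", "payload": {"increments": [[1,0,0,0,0],[1,0,0,0,0],[1,0,0,0,0],[1,0,0,0,0]]}}

```text
time_s: 17.42
eef_pos: [525.7, -318.5, 296.6]
eef_rot: [[0.306, 0.952, -0.001], [0.952, -0.306, 0.001], [0.001, -0.001, -1.0]]
wrist_force: [0.3, 0.8, -1.9]
gripper_width: 18.3
grip_force: 35.0
```

```bash
python3 - <<'E'
from h import *
c=cam("wrist"); q=r.read_state(); print(q["eef_pos"],q["wrist_force"],q["time_s"])
print("ctr px",proj(c,[(527,-293,60),(573,-293,60),(481,-293,60),(527,-247,60),(527,-339,60)]).round().tolist())
print(ring(c,527,-293)); print(ring(c,532,-290))
for n in("top","scene"): print(n,ring(cam(n),527,-293))
h=cv2.cvtColor(c["pixels"],cv2.COLOR_RGB2HSV); m=cv2.inRange(h,(60,80,20),(90,255,255))[:, 180:440]; n=m.astype(bool).sum(1); print([(i,int(v)) for i,v in enumerate(n) if v>8])
for th in(43,45,47): print(th,proj(c,[inhand(c,q,th,131,0)(*a) for a in((0,22,22),(0,22,-22),(20,22,0),(90,22,0))]).round(1).tolist())
E
```

```text
[ 525.87518038 -318.44551948  296.85140223] [-0.53363506  1.52909008 -1.22261181] 17.4667
ctr px [[311.0, 158.0], [352.0, 145.0], [270.0, 171.0], [297.0, 116.0], [324.0, 198.0]]
(array([ 526.2392844 , -301.52509425,   46.29459958]), 2640)
(array([ 526.63254095, -300.48510475,   46.37371595]), 2594)
top (array([ 543.16304008, -308.60973211,   36.10832027]), 31)
scene (array([ 527.72807826, -293.21161737,   44.36183509]), 152)
[(70, 12), (161, 19), (162, 34), (163, 38), (164, 41), (165, 28), (166, 18), (167, 10), (176, 12), (177, 25), (178, 37), (179, 42), (180, 46), (181, 46), (182, 40), (183, 39), (184, 39), (185, 33)]
43 [[352.7, 42.8], [280.2, 42.7], [316.4, 65.4], [316.1, 167.5]]
45 [[351.9, 48.9], [281.1, 48.9], [316.4, 70.3], [316.1, 167.8]]
47 [[351.1, 55.0], [281.9, 54.9], [316.4, 75.1], [316.1, 168.3]]
```

Emit:
{"api": "servo_tool", "payload": {"increments": [[1,0.01,0,0.01,0],[1,0.02,-0.005,0.025,0],[1,0.03,-0.01,0.045,0],[1,0.04,-0.01,0.06,0],[1,0.04,-0.01,0.068,0],[1,0.04,-0.01,0.07,0],[1,0.04,-0.01,0.07,0]]}}

```text
time_s: 18.15
eef_pos: [527.2, -295.2, 254.2]
eef_rot: [[0.307, 0.952, -0.001], [0.952, -0.307, 0.001], [0.0, -0.001, -1.0]]
wrist_force: [-0.2, -0.1, -1.3]
gripper_width: 17.9
grip_force: 35.0
```

Emit:
{"api": "servo_tool", "payload": {"increments": [[1,0,0,0,0],[1,0,0,0,0],[1,0,0,0,0],[1,0,0,0,0],[1,0,0,0,0]], "grip_force": 5}}

```text
time_s: 18.57
eef_pos: [527.3, -295.7, 255.4]
eef_rot: [[0.308, 0.951, 0.0], [0.951, -0.308, -0.0], [-0.0, 0.001, -1.0]]
wrist_force: [0.2, 0.1, -1.0]
gripper_width: 19.2
grip_force: 5.0
```

```bash
cat >> h.py <<'E'
def gold(c):
    h=cv2.cvtColor(c["pixels"],cv2.COLOR_RGB2HSV); return cv2.inRange(h,(18,110,60),(35,255,255))>0
def rep(th=(45,60,75,85,90),h=131):
    c=cam("wrist"); q=r.read_state(); print(np.round(q["eef_pos"],1),np.round(q["wrist_force"],1),np.round(q["wrist_torque"],3),q["gripper_width"],q["time_s"])
    hv=cv2.cvtColor(c["pixels"],cv2.COLOR_RGB2HSV); m=(cv2.inRange(hv,(50,60,15),(95,255,255))>0)[:,230:410]
    n=m.sum(1); print("green",[(int(i),int(n[i]),230+int(np.where(m[i])[0].min()),230+int(np.where(m[i])[0].max())) for i in range(0,250,6) if n[i]>8])
    for t in th: print(t,proj(c,[inhand(c,q,t,h,0)(*a) for a in((0,22,22),(0,22,-22),(20,22,0),(20,-22,0),(90,22,0),(106,22,0),(106,-22,0))]).round().astype(int).tolist())
    return c,q
E
python3 - <<'E'
from h import *
c,q=rep(); save(c,"h1.png")
E
```

```text
[ 527.3 -295.6  255.3] [ 0.4 -0.3 -1.3] [-0.013  0.085 -0.006] 19.26724285461423 18.6167
green [(192, 26, 292, 343), (198, 39, 292, 343), (204, 54, 291, 344), (210, 62, 287, 348), (216, 49, 284, 352), (222, 41, 282, 354), (228, 39, 280, 355)]
45 [[351, 49], [281, 49], [316, 70], [316, 123], [316, 167], [316, 197], [316, 234]]
60 [[347, 92], [286, 92], [316, 106], [316, 158], [316, 173], [316, 195], [316, 249]]
75 [[343, 132], [289, 132], [316, 141], [316, 192], [316, 184], [316, 199], [316, 264]]
85 [[342, 158], [291, 158], [316, 163], [316, 214], [316, 193], [316, 203], [316, 274]]
90 [[342, 170], [291, 170], [316, 175], [316, 226], [316, 198], [316, 206], [316, 279]]
```

Emit:
{"api": "servo_tool", "payload": {"increments": [[1,0,0,0,0],[1,0,0,0,0],[1,0,0,0,0],[1,0,0,0,0],[1,0,0,0,0],[1,0,0,0,0]]}}

```text
time_s: 19.12
eef_pos: [527.3, -295.4, 255.0]
eef_rot: [[0.307, 0.952, -0.0], [0.952, -0.307, 0.0], [0.0, -0.0, -1.0]]
wrist_force: [0.1, 1.0, -2.6]
gripper_width: 19.2
grip_force: 5.0
```

```bash
python3 - <<'E'
from h import *
c,q=rep((85,90,95,100)); save(c,"h2.png")
for x in (297,338): print([(y,*map(int,c["pixels"][y,x])) for y in range(160,216,3)])
print("ringpx",proj(c,[(527.5,-293.5+46,60)]),)
print(proj(c,[inhand(c,q,0,0,0)(0,0,0)]))
E
```

```text
[ 527.3 -295.4  255. ] [ 0.2  0.6 -2.4] [-0.113  0.147  0.005] 19.265311906285277 19.1667
green [(180, 54, 291, 344), (186, 39, 292, 344), (192, 34, 292, 343), (198, 46, 295, 340), (204, 58, 289, 346), (210, 66, 285, 350), (216, 44, 282, 353), (222, 40, 281, 355), (228, 39, 280, 356)]
85 [[342, 158], [291, 158], [316, 164], [316, 214], [316, 193], [316, 203], [316, 274]]
90 [[342, 171], [291, 171], [316, 175], [316, 226], [316, 198], [316, 206], [316, 280]]
95 [[341, 231], [293, 231], [316, 237], [316, 186], [316, 273], [316, 285], [316, 209]]
100 [[341, 243], [292, 243], [316, 249], [316, 198], [316, 279], [316, 290], [316, 212]]
[(160, 66, 61, 56), (163, 65, 59, 53), (166, 66, 61, 55), (169, 65, 61, 54), (172, 102, 87, 50), (175, 69, 106, 63), (178, 50, 115, 76), (181, 51, 114, 75), (184, 54, 115, 76), (187, 51, 114, 75), (190, 52, 115, 76), (193, 170, 141, 44), (196, 96, 109, 63), (199, 53, 114, 76), (202, 53, 113, 74), (205, 54, 113, 73), (208, 53, 112, 72), (211, 54, 112, 72), (214, 55, 113, 73)]
[(160, 64, 59, 56), (163, 63, 59, 56), (166, 63, 59, 56), (169, 62, 60, 55), (172, 106, 91, 51), (175, 65, 103, 67), (178, 46, 113, 76), (181, 46, 113, 77), (184, 46, 114, 77), (187, 46, 113, 75), (190, 50, 113, 75), (193, 176, 142, 38), (196, 83, 106, 64), (199, 49, 113, 76), (202, 48, 112, 73), (205, 49, 112, 73), (208, 48, 111, 71), (211, 50, 112, 73), (214, 49, 111, 72)]
ringpx [[300.71212593 141.36260351]]
[[315.70289754 266.11035568]]
```

```bash
python3 - <<'E'
from h import *
c,q=rep((89,90)); m=gold(c); m[166:,276:360]=False; m[230:]=False
Q=np.argwhere(m)[:,::-1]; w=back(c,Q,60)[:,:2]; p=np.array([527.5,-293.5,46.])
for _ in range(6):
    d=np.hypot(*(w-p[:2]).T); k=w[(d>34)&(d<58)]
    p=least_squares(lambda p:np.hypot(k[:,0]-p[0],k[:,1]-p[1])-p[2],p,loss="soft_l1").x
print(p,len(k)); P=np.array(q["eef_pos"]); R=np.array(q["eef_rot"]); print((np.array([*p[:2],P[2]])-P)@R/600, (np.array([527.7,-293.3,P[2]])-P)@R/600)
E
```

```text
[ 527.3 -295.4  255. ] [-0.8  0.2 -1.7] [-0.133  0.079 -0.004] 19.561385063432212 19.2167
green [(180, 54, 291, 344), (186, 38, 292, 344), (192, 35, 292, 343), (198, 47, 295, 341), (204, 58, 289, 346), (210, 66, 285, 350), (216, 44, 282, 353), (222, 39, 281, 355), (228, 39, 280, 356)]
89 [[342, 168], [291, 168], [316, 173], [316, 224], [316, 197], [316, 205], [316, 279]]
90 [[342, 171], [291, 171], [316, 175], [316, 226], [316, 198], [316, 206], [316, 280]]
[ 529.02563458 -292.98584682   44.40590732] 854
[ 4.72156782e-03  1.52250844e-03 -2.52906083e-08] [ 3.54400323e-03 -4.18855809e-04 -4.71116145e-08]
```

Emit:
{"api": "servo_tool", "payload": {"increments": [[1,0.002,0,0.002,0],[1,0.004,0.0005,0.005,0],[1,0.004,0.0005,0.009,0],[1,0.004,0.0005,0.013,0],[1,0.004,0.0005,0.017,0],[1,0.004,0.0005,0.02,0],[1,0.004,0.0005,0.022,0],[1,0.004,0.0005,0.023,0],[1,0.004,0.0005,0.024,0],[1,0.004,0.0005,0.024,0]]}}

```text
time_s: 20.05
eef_pos: [528.3, -293.3, 240.6]
eef_rot: [[0.308, 0.952, 0.0], [0.952, -0.308, -0.0], [-0.0, 0.0, -1.0]]
wrist_force: [-0.9, -1.1, -2.5]
gripper_width: 19.5
grip_force: 5.0
```

Emit:
{"api": "servo_tool", "payload": {"increments": [[1,0,0,0.001,0],[1,0,0,0.002,0],[1,0,0,0.003,0],[1,0,0,0.004,0],[1,0,0,0.004,0],[1,0,0,0.004,0]]}}

```text
time_s: 20.55
eef_pos: [528.9, -293.9, 239.9]
eef_rot: [[0.307, 0.952, 0.002], [0.952, -0.307, -0.002], [-0.001, 0.003, -1.0]]
wrist_force: [-1.8, 0.4, 5.3]
gripper_width: 19.4
grip_force: 5.0
```

Emit:
{"api": "servo_tool", "payload": {"increments": [[1,0,0,0.001,0],[1,0,0,0.002,0],[1,0,0,0.003,0],[1,0,0,0.003,0],[1,0,0,0.003,0]]}}

```text
time_s: 20.97
eef_pos: [528.9, -294.1, 238.3]
eef_rot: [[0.308, 0.952, 0.002], [0.952, -0.308, -0.002], [-0.002, 0.003, -1.0]]
wrist_force: [-1.8, -0.3, 6.3]
gripper_width: 19.6
grip_force: 5.0
```

Emit:
{"api": "servo_tool", "payload": {"increments": [[1,0,0,-0.001,0],[1,0,0,-0.002,0],[1,0,0,-0.002,0],[1,0,0,-0.002,0]], "grip_force": 3}}

```text
time_s: 21.3
eef_pos: [528.5, -293.4, 238.1]
eef_rot: [[0.308, 0.952, 0.001], [0.952, -0.308, -0.001], [-0.0, 0.001, -1.0]]
wrist_force: [0.2, -0.6, 3.5]
gripper_width: 19.6
grip_force: 3.0
```

```bash
python3 - <<'E'
from h import *
c,q=rep((88,90),133)
print([(y,*map(int,c["pixels"][y,297])) for y in range(160,200,2)])
E
```

```text
[ 528.5 -293.4  238. ] [-0.2 -1.6  5.3] [-0.081  0.143  0.016] 19.64097650337201 21.35
green [(180, 54, 291, 344), (186, 42, 291, 344), (192, 34, 291, 344), (198, 46, 295, 340), (204, 58, 289, 346), (210, 66, 285, 350), (216, 48, 281, 354), (222, 40, 281, 354), (228, 40, 279, 356)]
88 [[342, 165], [291, 165], [316, 170], [316, 220], [316, 195], [316, 204], [316, 276]]
90 [[341, 170], [292, 170], [316, 174], [316, 225], [316, 197], [316, 205], [316, 278]]
[(160, 64, 58, 54), (162, 65, 58, 55), (164, 63, 58, 54), (166, 64, 59, 54), (168, 64, 59, 54), (170, 63, 59, 54), (172, 82, 75, 49), (174, 99, 108, 52), (176, 52, 111, 71), (178, 45, 115, 76), (180, 46, 114, 75), (182, 44, 114, 75), (184, 47, 114, 76), (186, 46, 115, 76), (188, 46, 115, 76), (190, 44, 114, 76), (192, 116, 123, 65), (194, 177, 144, 35), (196, 105, 111, 59), (198, 45, 111, 74)]
```

Emit:
{"api": "servo_tool", "payload": {"increments": [[1,0,0,-0.001,0],[0.85,0,0,-0.001,0],[0.7,0,0,-0.001,0],[0.5,0,0,-0.001,0],[0.3,0,0,-0.001,0],[0,0,0,-0.001,0],[0,0,0,-0.001,0],[0,0,0,-0.001,0],[0,0,0,-0.001,0],[0,0,0,-0.001,0]]}}

```text
time_s: 22.18
eef_pos: [528.3, -293.2, 238.2]
eef_rot: [[0.307, 0.952, -0.0], [0.952, -0.307, 0.0], [0.0, -0.0, -1.0]]
wrist_force: [-0.5, 1.3, 0.0]
gripper_width: 70.8
grip_force: 0.0
```

Emit:
{"api": "servo_tool", "payload": {"increments": [[0,0,0,-0.01,0],[0,0,0,-0.03,0],[0,0,0,-0.06,0],[0,0,0,-0.1,0],[0,0,0,-0.14,0],[0,0,0,-0.18,0],[0,0,0,-0.2,0],[0,0,0,-0.2,0],[0,0,0,-0.2,0]]}}

```text
time_s: 22.93
eef_pos: [528.4, -293.3, 358.8]
eef_rot: [[0.307, 0.952, 0.001], [0.952, -0.307, -0.001], [-0.001, 0.001, -1.0]]
wrist_force: [0.3, 0.0, -1.2]
gripper_width: 87.9
grip_force: 0.0
```

```bash
python3 - <<'E'
from h import *
q=r.read_state(); print(q["eef_pos"],q["wrist_force"],q["time_s"])
s=cam("scene"); c=cam("wrist"); rc=[528.3,-293.3]
for n,k in(("scene",s),("wrist",c)):
    hv=cv2.cvtColor(k["pixels"],cv2.COLOR_RGB2HSV); m=cv2.inRange(hv,(50,60,15),(95,255,255))>0; g=gold(k)
    P=proj(k,[[*rc,z] for z in(60,80,90,106,150,216)]); print(n,P.round(1).tolist())
    for z in (65,158,195):
        u,v=proj(k,[[*rc,z]])[0].round().astype(int); mm=(g if z==195 else m)[v,max(u-40,0):u+40]; i=np.where(mm)[0]; print(z,v,u,(i.min()-40+u,i.max()-40+u) if len(i) else None)
print("ring top/scene",ring(s,*rc))
u,v=proj(s,[[*rc,216]])[0].astype(int); print("tip col",[(y,*map(int,s["pixels"][y,u])) for y in range(v-8,v+8,2)])
E
```

```text
[ 528.38605292 -293.31493748  358.84221398] [ 0.25810763  0.01410514 -1.18183904] 22.9333
scene [[253.7, 226.2], [253.2, 220.9], [253.0, 218.2], [252.6, 213.9], [251.5, 201.7], [249.8, 182.5]]
65 225 254 (np.int64(244), np.int64(260))
158 199 251 (np.int64(243), np.int64(256))
195 189 250 (np.int64(246), np.int64(252))
wrist [[317.3, 170.9], [317.3, 173.9], [317.3, 175.5], [317.3, 178.2], [317.2, 187.1], [317.1, 206.6]]
65 172 317 (np.int64(301), np.int64(336))
158 189 317 (np.int64(297), np.int64(340))
195 199 317 (np.int64(308), np.int64(329))
ring top/scene (array([ 526.79038675, -293.11702798,   44.34899876]), 193)
tip col [(174, 171, 108, 53), (176, 168, 105, 52), (178, 175, 112, 56), (180, 180, 115, 58), (182, 169, 108, 42), (184, 175, 124, 28), (186, 179, 125, 29), (188, 163, 113, 26)]
```

```bash
python3 -c "
from station import r; print(r.sign_off())"
```

```text
the job is handed in; nothing more can be done
None
```

I laid the spire home in the cradle and let it go. I then took it again and stood it upright on the stand, within about 3 mm of the gold circle's centre, and handed the job in at about 23 s.

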